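Walk a split returns carton onto the weigh plate

ROBOT

A 6-joint arm with a two-finger parallel gripper is mounted at the origin on the work surface. World frame = base frame: x ahead of the robot, y to its left, z up, the work surface at z = 0. Lengths are in m, angles in degrees, forces in N, time in s.
With the tool pointing down it reaches from about 0.375 to 0.9 m from the base axis. Payload 3.1 kg.
Tool frame: the origin (TCP) lies on the centre line of the jaws, within the pads' length; the fingertips stand 8 mm ahead of it and the grasp point (between the pads) lies 11 mm behind it; y points along the fingers, x is the direction in which the jaws open and shut, and the axes are right-handed (so a half turn about y gives the same grasp; the last joint's range is limited). The gripper opens to 87 mm and grips with 3 to 60 N. Pads are 19 mm wide; open, the fingers measure 117 mm over their backs; the gripper's body (75 mm by 190 mm) begins 51 mm behind the grasp point.
Start: joints at [62.08, 30.224, 82.088, -0, 67.689, -10.227], TCP at [0.19, 0.595, 0.195] pointing down, gripper open.
Joint ranges: [-176.69, 176.69], [-43.24, 126.21], [12.49, 139.97], [-82, 262], [0, 151.66], [-163.58, 163.58]. Speed limits (degrees/s): [159.86, 159.86, 180, 180, 180, 180].

INTERFACE

Orientations are given as a 3x3 rotation matrix whose columns are the frame's x, y, z axes.
In Python, from rig import read_state, imaging, job, spotter gives the robot as it stands.
- The arm moves only by the tool apply_moves, never from a script. Its argument "steps" is a list of rows, each an object of numbers: "x", "y", "z": the shift along the world's x, y, z in mm; "spin": the turn about the world's z in rad. In form: [{"x": .., "y": .., "z": .., "spin": ..}, ...]. A call has 1 to 12 rows; each row shifts and turns the pose as measured when the row begins; what a row does not reach is not made up. A row lasts 1/10 s, in which the tool goes at most 50 mm and 8.59 degrees, less where a joint would pass 70% of its speed; a pose out of reach is approached as far as the arm can. A call is refused whole if a number of a shift passes 50 or a number of a turn 0.15, either way. A call with a gripper value outside its range is refused whole. "grip" is the finger opening in mm, from 0 to 87, set as the call begins (left out, the last holds). The fingers move at their own pace and stop on an object; the grip force is fixed at half the most. Time passes only in rows, so rows that do not move let the fingers close. It gives the time, the measured TCP pose, the force and the opening at its end, in the units of the state.
- read_state(): the state, without advancing time (a new reading comes with each control period).
- imaging.capture(name): name is "scene" or "top" or "wrist"; returns the picture (420x560x3 uint8, red, green, blue); there is no depth.
- imaging.camera_params(name): a dict with "fov_y" (degrees; the focal length in pixels is half the picture's height over the tangent of half this angle, whatever the lens; pixels are square), "cx", "cy" (the principal point, pixels), "dist" ([k1, k2, p1, p2, k3] as OpenCV has them; the pictures are not rectified), "R" (3x3) and "t" (3): a world point X has camera coordinates R X + t. Camera axes: x right, y down, z forward; pixel columns grow to the right and rows downward; lengths in m; the calibration is good to about 2 mm. A picture is of the moment at which its call begins: read the wrist's pose just before it. camera_params takes no time and is no camera call; for the wrist camera it gives the pose at the moment of the call.
- job.hand_in(): hands the job in, once; it reports no verdict.
Trained networks look in the newest picture that a camera, given by its name, has taken for a name from the list of things; names that differ only in an ending like _2 or _b are one class to them, and where a whole thing is asked for, a point or a joint stands for the part that bears it (a point fixed in the world has none). Each returns a list of dicts, best first, with "score" (0 to 1); they miss things now and then, are a little off and sometimes report something else, mostly with a low value. They report only what shows in the picture. A call takes as long as a camera call.
- spotter.cut_out(name, camera): "mask" (420x560 bool, what is visible of it) and "rect" ([left, top, width, height] in pixels, round what is visible of it).
The state is a dict: "time_s": time; "joint_positions": joint angles; "qvel": joint speeds; "tau": joint torques, N m; "position": TCP position; "tcp_rot": TCP orientation; "force": force on the tool from outside, world axes, zero at the start; "moment": the same for the moment, N m; "opening": opening from 0.0 (shut) to 1.0 (fully open).
Only numpy, scipy, OpenCV 4.12 (cv2) and the standard library are available. Lean on these libraries where they do the work, as an engineer would, in place of code of your own. Each camera call takes 0.05 s, during which the arm holds its last target.

TASK

The open carton with the returned power tool in it has a split bottom and must not be lifted or tipped: walk it forward, flat on the bench, onto the steel weigh plate set flush in the bench just ahead of it. Push its two near corners in turn, the robot's left one first, then the right one and so on, each push bringing its side a good 20 mm ahead of the other side, until a last push squares it up. Leave the carton standing square in the middle of the plate.

Things in the scene. Friction and masses are not known exactly. Their poses are not given: they have to be found in the camera images.
- carton: open brown cardboard carton, 160 (x) by 190 (y) mm, walls 6 thick, 95 high; in it a grey grinder, fixed, up to 90 high; a flap stands on its far side (133 high). 1.6 kg; slides flat under 5 to 15 N pushed 40 to 80 mm up, and turns if pushed near a corner. Not the shut, taped carton. Origin: centre of underside; x away from the robot, near to far wall; y to the robot's left; z up
- corner_left (a point): the carton's near corner on the robot's left (+y): the upright edge at 80 mm behind and 95 mm left of the carton's origin, at 60 mm height. Its x axis points level outward along the corner's bisector, 135 degrees to the left of the carton's x axis. Pushed forward 15 mm inside either corner, the carton turns about 3 degrees and its centre advances about 6 mm for each 10 mm of push
- corner_right (a point): the carton's near corner on the robot's right (-y): the upright edge at 80 mm behind and 95 mm right of the carton's origin, at 60 mm height. Its x axis points level outward along the corner's bisector, 135 degrees to the right of the carton's x axis
- plate: fixed steel weigh plate, flush with the bench (no step), 200 (x) by 230 (y) mm; at the start partly under the carton, its centre 65 to 85 mm ahead of the carton's. A grey read-out 150 wide, 80 high stands 170 mm past its centre. Origin: centre of the plate, z = 0; x away from the robot, y to the robot's left, z up

How it is judged (in metres and radians):
On the way, in this order (a step that is already met when the one before it is completed fails the run):
1. the carton's left side is pushed ahead of its right by 11 mm or more (3.4 degrees) (angle between the x axis of corner_left and the x axis of plate, either way round above 0.845 rad), for 0.1 s.
2. then its right side is pushed ahead of its left by 11 mm or more (angle between the x axis of corner_right and the x axis of plate, either way round above 0.845 rad), for 0.1 s.
At the end, for the whole second after the job is handed in: The carton stands flat and at rest on the weigh plate, its centre within 20 mm of the plate's centre both along and across it, and square to it within 10 degrees (x of carton in the frame of plate between -0.02 and 0.02 m and y of carton in the frame of plate between -0.02 and 0.02 m and angle between the x axis of carton and the x axis of plate, either way round below 0.175 rad and angle between carton's own z axis and vertical below 0.05 rad and linear speed of carton below 0.01 m/s); the robot touches nothing.
It fails at once if the carton is lifted (underside centre more than 15 mm up) (height (world z) of carton above 0.015 m).
It fails at once if the carton is tipped by more than 10 degrees (angle between carton's own z axis and vertical above 0.175 rad).
It also fails if it takes over 48 s, if anything falls off the work surface, if the arm or the gripper's body presses on something with over 40 N, if the wrist force passes 120 N, or if a joint passes its speed limit or range.

## Working session

There is one attempt and no reset: what is moved stays moved. The work goes in short steps, Python scripts to look and compute and a tool call to move; the robot and the scene stay as the last step left them, time stands still between calls to the robot, and variables do not carry over. Pictures are saved under pics/ and viewed, and the job is handed in when it is done.

Besides the shell and the picture viewer there is one more tool, called after "Call:" as name(argument=value, ...), one argument or row to a line, values as JSON. apply_moves: Moves the arm, as the interface text tells. Its arguments: {"type":"object","properties":{"steps":{"type":"array"},"grip":{"type":"number"}},"required":["steps"]}

```bash
mkdir -p pics; ls; python3 - <<'E'
from rig import read_state, imaging, job, spotter
import cv2, numpy as np
s=read_state(); print(s)
for n in ["scene","top","wrist"]:
    p=imaging.capture(n); cv2.imwrite(f"pics/{n}0.png",p[:,:,::-1])
    print(n,imaging.camera_params(n))
    if n!="wrist":
      for t in ["carton","plate"]:
        for d in spotter.cut_out(t,n): 
            print(t,d['score'],d['rect']); 
        r=spotter.cut_out(t,n)
        if r: np.save(f"pics/{n}_{t}.npy",r[0]['mask'])
E
```

```text
pics
{'time_s': 0.0, 'joint_positions': array([ 6.20798422e+01,  3.02778253e+01,  8.21561655e+01, -2.64687531e-03,
        6.76873488e+01, -1.02282987e+01]), 'qvel': array([-0.03395249, -0.06189585,  0.02264737, -0.01189803,  0.01122453,
        0.04593067]), 'tau': array([-5.08240137e-04, -4.40038919e+01, -1.76590616e+01,  6.30507711e-02,
        5.83431136e-02, -1.88782205e-04]), 'position': array([0.18956133, 0.59474187, 0.19448513]), 'tcp_rot': array([[ 3.03879948e-01, -9.53864278e-04, -9.52709855e-01],
       [ 9.52708036e-01, -1.89127752e-03,  3.03881262e-01],
       [-2.09170022e-03, -9.99997757e-01,  3.34032847e-04]]), 'force': array([-0.45277568,  0.74827607,  0.27058001]), 'moment': array([0.04294237, 0.02397078, 0.04958885]), 'opening': 0.9985593743107853}
scene {'fov_y': 48.14636241808521, 'cx': 272.880189250812, 'cy': 210.11801443189916, 'dist': array([-0.15967045,  0.        ,  0.        ,  0.        ,  0.        ]), 'R': array([[ 0.07957253,  0.99672715,  0.01425489],
       [ 0.65763497, -0.04174407, -0.75217929],
       [-0.74912246,  0.06922732, -0.65880431]]), 't':
[... 282 characters left out ...]
        ]), 'R': array([[ 0.02265592, -0.99970264,  0.00901863],
       [-0.99298344, -0.02354908, -0.115885  ],
       [ 0.11606292, -0.00632987, -0.99322169]]), 't': array([-0.02307541,  0.53360683,  1.20973998])}
carton 0.81 [147.1, 159.0, 90.0, 93.6]
plate 0.77 [145.7, 88.5, 102.3, 143.3]
wrist {'fov_y': 71.59287695911962, 'cx': 278.2746613219995, 'cy': 210.7008579923981, 'dist': array([-0.02282709,  0.        ,  0.        ,  0.        ,  0.        ]), 'R': array([[ 3.03013457e-01,  9.52986204e-01,  3.75054000e-04],
       [ 9.17826797e-01, -2.91939969e-01,  2.69007482e-01],
       [ 2.56469913e-01, -8.11686525e-02, -9.63138014e-01]]), 't': array([-0.62486586, -0.03328459,  0.38924262])}
```

View pics/scene0.png

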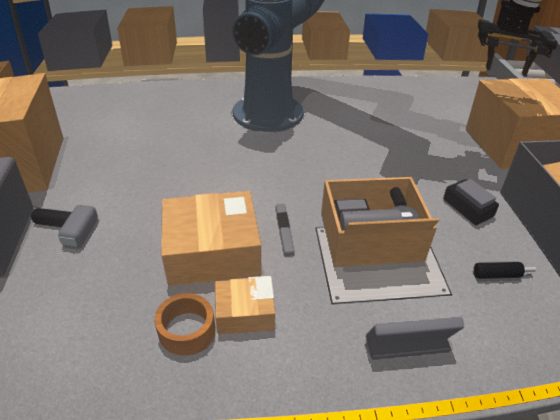

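View pics/top0.png

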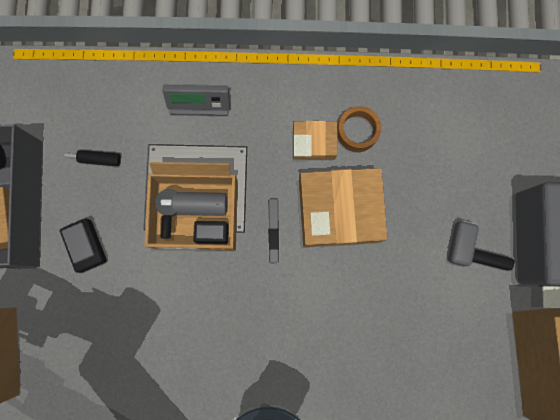

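View pics/wrist0.png

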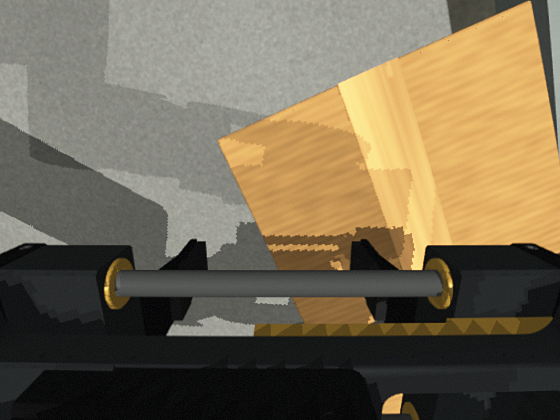

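The scene and top views show the open carton at about (190,212) in the top view. It partly covers the plate, which spans about (148..246, 146..232), and the read-out is beyond it. The taped carton at (343,205) is a decoy. Next I'll zoom in on the corners.

```bash
python3 - <<'E'
import cv2, numpy as np
p=cv2.imread("pics/top0.png")[130:262,130:270]
cv2.imwrite("pics/top0z.png",cv2.resize(p,None,fx=4.5,fy=4.5,interpolation=cv2.INTER_CUBIC)) 
p=cv2.imread("pics/scene0.png")[165:315,305:460]
cv2.imwrite("pics/scene0z.png",cv2.resize(p,None,fx=4,fy=4,interpolation=cv2.INTER_CUBIC)) 
E
```

```text
(no output)
```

View pics/top0z.png

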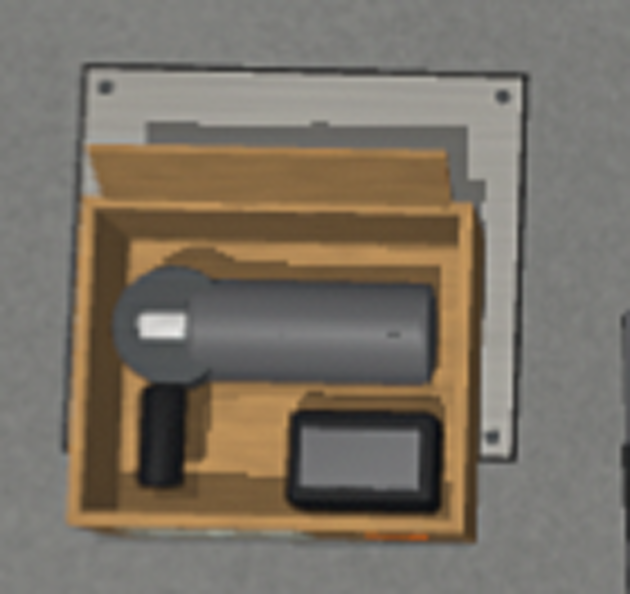

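View pics/scene0z.png

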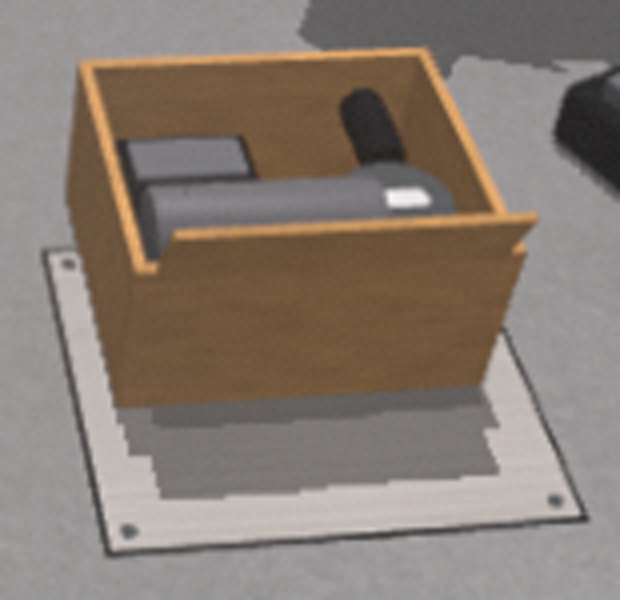

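```bash
cat > h.py <<'E'
from rig import read_state, imaging, job, spotter
import cv2, numpy as np
from scipy.optimize import least_squares
def proj(P,cam):
    c=imaging.camera_params(cam); f=210/np.tan(np.radians(c['fov_y']/2))
    K=np.array([[f,0,c['cx']],[0,f,c['cy']],[0,0,1]])
    r=cv2.projectPoints(np.asarray(P,float),cv2.Rodrigues(c['R'])[0],c['t'],K,c['dist'])[0]
    return r[:,0]
def rect(q,lx,ly,z,which):  # q x,y,yaw ; which list of (sx,sy)
    c,s=np.cos(q[2]),np.sin(q[2])
    return np.array([[q[0]+c*a*lx/2-s*b*ly/2,q[1]+s*a*lx/2+c*b*ly/2,z] for a,b in which])
FL,FR,NR,NL=(1,1),(1,-1),(-1,-1),(-1,1)
def fit(obs,lx,ly,q0=(0.55,0.2,0)):
    # obs list of (cam,z,which,pixels)
    def f(q): return np.concatenate([(proj(rect(q,lx,ly,z,w),cam)-np.array(px)).ravel() for cam,z,w,px in obs])
    r=least_squares(f,q0); return r.x,r.fun
def unz(u,x0,y0,s): return [[x0+(a+.5)/s-.5,y0+(b+.5)/s-.5] for a,b in u]
E
python3 - <<'E'
from h import *
np.set_printoptions(precision=4,suppress=True)
pt=unz([(85,65),(525,75),(513,460),(65,450)],130,130,4.5)
ps=unz([(586,519),(108,553),(43,250)],305,165,4)
print(fit([('top',0,[FL,FR,NR,NL],pt)],.2,.23))
print(fit([('scene',0,[FL,FR,NR],ps)],.2,.23))
ct=unz([(83,200),(474,205),(464,533),(68,525)],130,130,4.5)
# scene: robot left is image right
cs=unz([(525,250),(140,272),(80,63),(428,50)],305,165,4)
a=fit([('top',.095,[FL,FR,NR,NL],ct)],.16,.19);print(a)
a=fit([('scene',.095,[FL,FR,NR,NL],cs)],.16,.19);print(a)
cb=unz([(483,384),(120,406)],305,165,4)
print(fit([('scene',.0,[FL,FR],cb),('scene',.095,[FL,FR,NR,NL],cs),('top',.095,[FL,FR,NR,NL],ct)],.16,.19))
E
```

```text
(array([0.6012, 0.1835, 0.0002]), array([ 0.5753,  0.9657, -0.6639,  0.8452, -0.538 , -0.8023,  0.6367,
       -0.913 ]))
(array([ 0.6025,  0.1861, -0.0004]), array([-1.4468, -0.2542,  0.5108, -0.2077,  0.9342,  1.0448]))
(array([0.5345, 0.1794, 0.0055]), array([-0.0275, -0.5404, -0.106 , -0.1691,  0.1581,  0.2853, -0.0284,
        0.4004]))
(array([0.5364, 0.1837, 0.0061]), array([ 0.8449,  0.4574, -0.4799,  0.2852, -0.0874, -0.5728, -0.2625,
       -0.5713]))
(array([0.5352, 0.1824, 0.0089]), array([-0.8391,  0.4701, -1.3768,  1.0978,  0.0578, -0.056 , -1.148 ,
       -0.0545, -0.877 , -0.8298, -1.1413, -0.9718, -1.5362, -0.7478,
       -1.6222, -0.6671, -1.1327, -0.225 , -1.3131,  0.1862]))
```

Call:
apply_moves(
  steps=[
    {"x": 17, "y": -28, "z": 0, "spin": 0.026},
    {"x": 17, "y": -28, "z": 0, "spin": 0.026},
    {"x": 17, "y": -28, "z": 0, "spin": 0.026},
    {"x": 17, "y": -28, "z": 0, "spin": 0.026},
    {"x": 17, "y": -28, "z": 0, "spin": 0.026},
    {"x": 17, "y": -28, "z": 0, "spin": 0.026},
    {"x": 17, "y": -28, "z": 0, "spin": 0.026},
    {"x": 17, "y": -28, "z": 0, "spin": 0.026},
    {"x": 17, "y": -28, "z": 0, "spin": 0.026},
    {"x": 17, "y": -28, "z": 0, "spin": 0.026},
    {"x": 17, "y": -28, "z": 0, "spin": 0.026},
    {"x": 17, "y": -28, "z": 0, "spin": 0.026},
  ],
  grip=0,
)

```text
time_s: 1.75
position: [0.3992, 0.2516, 0.1978]
tcp_rot: [[-0.025, 0.005, -1.0], [1.0, 0.008, -0.025], [0.008, -1.0, -0.005]]
force: [0.0, 0.3, 0.5]
opening: 0.025
```

Call:
apply_moves(
  steps=[
    {"x": 0, "y": 10, "z": -10, "spin": -0.02},
    {"x": 0, "y": 0, "z": -27, "spin": 0},
    {"x": 0, "y": 0, "z": -27, "spin": 0},
    {"x": 5, "y": 0, "z": -27, "spin": 0},
    {"x": 5, "y": 0, "z": -27, "spin": 0},
    {"x": 5, "y": 0, "z": -27, "spin": 0},
    {"x": 0, "y": 0, "z": 0, "spin": 0},
  ],
)

```text
time_s: 2.45
position: [0.4233, 0.2584, 0.0518]
tcp_rot: [[0.005, 0.02, -1.0], [1.0, 0.011, 0.006], [0.012, -1.0, -0.02]]
force: [-0.4, -0.8, -0.7]
opening: 0.007
```

```bash
python3 - <<'E'
from h import *
for n in ["scene","top"]:
    p=imaging.capture(n); cv2.imwrite(f"pics/{n}1.png",p[:,:,::-1])
z=lambda n,a,s:cv2.imwrite(f"pics/{n}1z.png",cv2.resize(cv2.imread(f"pics/{n}1.png")[a],None,fx=s,fy=s,interpolation=cv2.INTER_CUBIC))
z('top',np.s_[130:280,120:270],4); z('scene',np.s_[165:315,305:460],4)
s=read_state(); print(s['position'],s['time_s'],s['force'])
E
```

```text
[0.42438548 0.25904564 0.0542653 ] 2.55 [-0.48745924  0.17211728  0.07366366]
```

View pics/top1z.png

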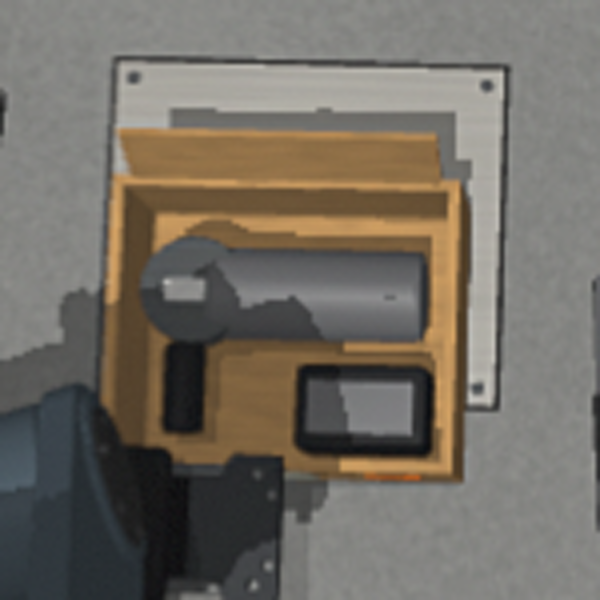

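View pics/scene1.png

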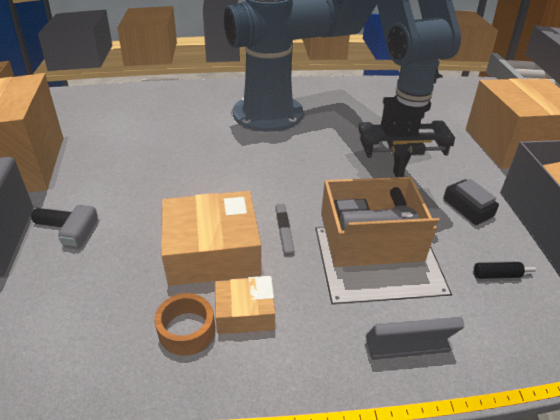

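Call:
apply_moves(
  steps=[
    {"x": 8, "y": 3, "z": -2, "spin": 0},
    {"x": 6, "y": 0, "z": 0, "spin": 0},
    {"x": 6, "y": 0, "z": 0, "spin": 0},
    {"x": 5, "y": 0, "z": 0, "spin": 0},
    {"x": 5, "y": 0, "z": 0, "spin": 0},
    {"x": 5, "y": 0, "z": 0, "spin": 0},
    {"x": 5, "y": 0, "z": 0, "spin": 0},
  ],
)

```text
time_s: 3.25
position: [0.4552, 0.2652, 0.0565]
tcp_rot: [[0.009, 0.005, -1.0], [1.0, 0.017, 0.009], [0.017, -1.0, -0.004]]
force: [-9.0, 5.1, 4.5]
opening: 0.009
```

Call:
apply_moves(
  steps=[
    {"x": 5, "y": -1, "z": -1, "spin": 0},
    {"x": 5, "y": -1, "z": -1, "spin": 0},
    {"x": 5, "y": -1, "z": -1, "spin": 0},
    {"x": 5, "y": -1, "z": -1, "spin": 0},
  ],
)

```text
time_s: 3.65
position: [0.4541, 0.2625, 0.0539]
tcp_rot: [[0.013, -0.037, -0.999], [1.0, 0.016, 0.012], [0.015, -0.999, 0.037]]
force: [-9.5, 4.5, 7.5]
opening: 0.003
```

Call:
apply_moves(
  steps=[
    {"x": 10, "y": -1, "z": -1, "spin": 0},
    {"x": 10, "y": -1, "z": -1, "spin": 0},
    {"x": 10, "y": -1, "z": -1, "spin": 0},
  ],
)

```text
time_s: 3.95
position: [0.4665, 0.2625, 0.0521]
tcp_rot: [[0.017, -0.071, -0.997], [1.0, 0.019, 0.016], [0.018, -0.997, 0.071]]
force: [-10.7, 7.3, 7.5]
opening: 0.005
```

```bash
cat > look.py <<'E'
from h import *
import sys
k=sys.argv[1]
z=lambda n,a,s:cv2.imwrite(f"pics/{n}{k}z.png",cv2.resize(P[n][a],None,fx=s,fy=s,interpolation=cv2.INTER_CUBIC))
P={}
for n in ["scene","top"]:
    P[n]=imaging.capture(n)[:,:,::-1]
z('top',np.s_[110:260,120:270],4); z('scene',np.s_[165:315,305:460],4)
s=read_state(); print(s['position'],s['time_s'],s['force'],s['tcp_rot'][:,1])
E
python3 look.py 2
```

```text
[0.46947004 0.26269437 0.05207154] 4.05 [-6.31485835  6.97745348  2.46431938] [-0.06555813  0.01975063 -0.99765327]
```

View pics/top2z.png

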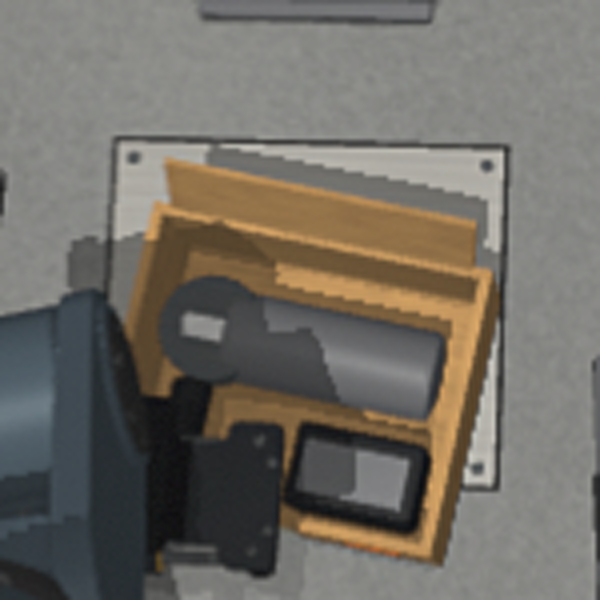

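View pics/scene2z.png

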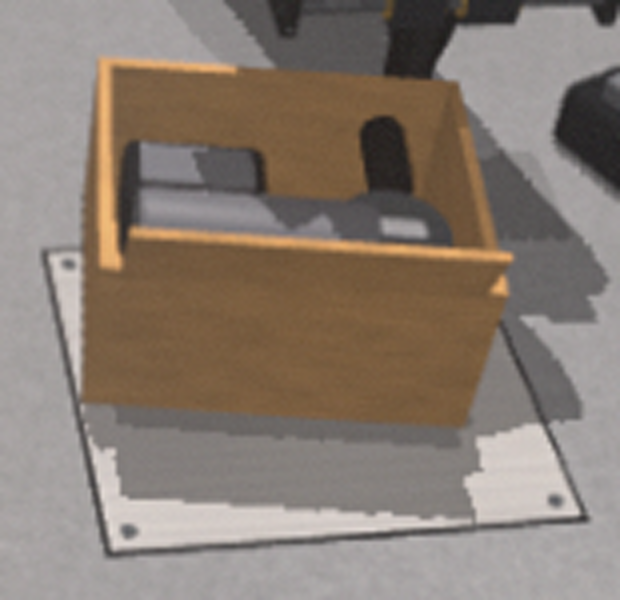

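```bash
cat > est.py <<'E'
from h import *
np.set_printoptions(precision=4,suppress=True)
PL=np.array([.602,.185])
def est(top,scene,q0=(.56,.18,0)):
    out=[]
    for cam,d,o in (('top',top,(120,110,4)),('scene',scene,(305,165,4))):
        if d:
            w=list(d); a=fit([(cam,.095,w,unz([d[k] for k in w],*o))],.16,.19,q0)
            out.append(a[0]); print(cam,a[0],'res',a[1])
    m=np.mean(out,0); print('mean',m,'deg',np.degrees(m[2]),'rel plate',m[:2]-PL)
    c,s=np.cos(m[2]),np.sin(m[2])
    for n,y in (('L15',.08),('R15',-.08)): print(n,m[0]-c*.08-s*y,m[1]-s*.08+c*y)
E
python3 - <<'E'
from est import *
est({FL:(155,205),FR:(495,270),NR:(435,563)},{FL:(506,288),FR:(103,268),NR:(100,62),NL:(458,84)})
E
```

```text
top [ 0.5471  0.1734 -0.1727] res [ 0.0965  0.188  -0.0451  0.5402 -0.0494 -0.7024]
scene [ 0.5487  0.1795 -0.159 ] res [ 0.9846  1.3704 -0.3072  0.0364 -0.5142 -1.1875 -0.1908 -0.8871]
mean [ 0.5479  0.1765 -0.1659] deg -9.503573708594026 rel plate [-0.0541 -0.0085]
L15 0.4821661453189908 0.26857086198350355
R15 0.45574868562088855 0.11076681316631018
```

Call:
apply_moves(
  steps=[
    {"x": -20, "y": 0, "z": 0, "spin": 0},
    {"x": -25, "y": 0, "z": 0, "spin": 0},
    {"x": -10, "y": -20, "z": 0, "spin": 0},
    {"x": 0, "y": -30, "z": 0, "spin": 0},
    {"x": 0, "y": -30, "z": 0, "spin": 0},
    {"x": 0, "y": -30, "z": 0, "spin": 0},
    {"x": 0, "y": -25, "z": 0, "spin": 0},
    {"x": 0, "y": -15, "z": 0, "spin": 0},
    {"x": 0, "y": 0, "z": 0, "spin": 0},
  ],
)

```text
time_s: 4.95
position: [0.4235, 0.1092, 0.0575]
tcp_rot: [[0.011, -0.042, -0.999], [1.0, 0.021, 0.01], [0.021, -0.999, 0.042]]
force: [0.1, -0.1, 0.4]
opening: 0.009
```

Call:
apply_moves(
  steps=[
    {"x": 10, "y": 0, "z": -7, "spin": 0},
    {"x": 10, "y": 0, "z": 0, "spin": 0},
    {"x": 10, "y": 0, "z": -1, "spin": 0},
    {"x": 12, "y": 0, "z": -1, "spin": 0},
    {"x": 12, "y": 0, "z": -1, "spin": 0},
    {"x": 12, "y": 0, "z": -1, "spin": 0},
  ],
)

```text
time_s: 5.55
position: [0.4673, 0.1104, 0.0442]
tcp_rot: [[0.001, -0.098, -0.995], [1.0, 0.015, -0.001], [0.016, -0.995, 0.098]]
force: [-10.5, -6.1, 8.4]
opening: 0.007
```

Call:
apply_moves(
  steps=[
    {"x": 12, "y": 0, "z": 2, "spin": 0},
    {"x": 12, "y": 0, "z": 2, "spin": 0},
    {"x": 12, "y": 0, "z": 2, "spin": 0},
  ],
)

```text
time_s: 5.85
position: [0.4888, 0.1106, 0.0475]
tcp_rot: [[-0.009, -0.134, -0.991], [1.0, 0.009, -0.011], [0.01, -0.991, 0.134]]
force: [-6.4, -4.3, 0.9]
opening: 0.003
```

```bash
python3 look.py 3
```

```text
[0.49249796 0.11096608 0.04758428] 5.95 [-2.78701699 -1.79203948 -1.45666737] [-0.12664997  0.00992655 -0.9918978 ]
```

View pics/top3z.png

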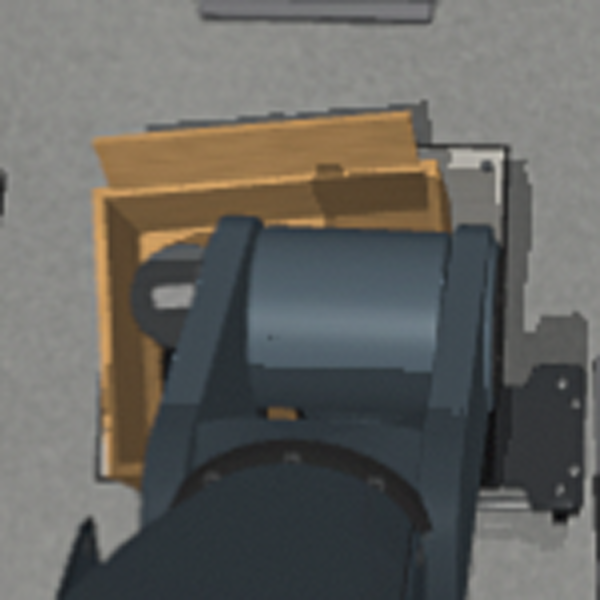

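View pics/scene3z.png

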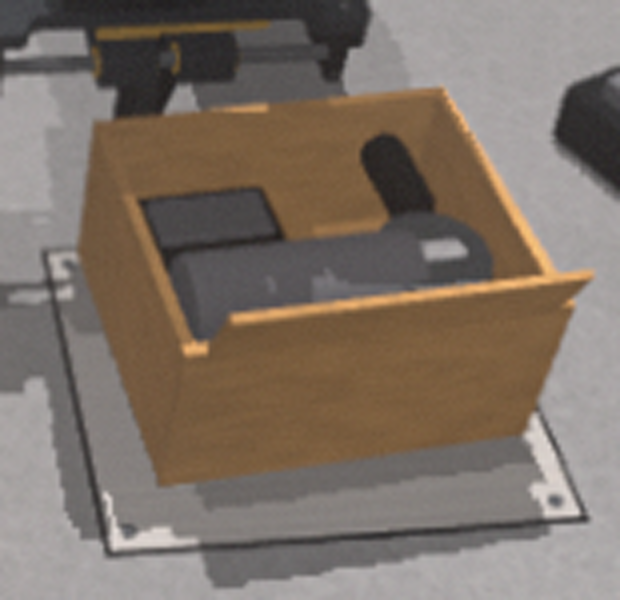

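```bash
python3 - <<'E'
from est import *
est({FL:(94,188),FR:(438,162),NL:(108,482)},{FL:(573,306),FR:(190,352),NR:(95,123),NL:(443,90)})
E
```

```text
top [0.5805 0.1852 0.1038] res [-0.1748  0.5092  0.0826  0.1164  0.0917 -0.6069]
scene [0.5803 0.1888 0.0898] res [ 0.8902 -0.6732 -0.8668  0.2304 -0.1997  0.2725  0.2779 -0.0522]
mean [0.5804 0.187  0.0968] deg 5.5455303115558605 rel plate [-0.0216  0.002 ]
L15 0.4930493824788373 0.25888910146646293
R15 0.5085112572936094 0.09963794628317295
```

Call:
apply_moves(
  steps=[
    {"x": 8, "y": 0, "z": 0, "spin": 0},
    {"x": 8, "y": 0, "z": 0, "spin": 0},
  ],
)

```text
time_s: 6.15
position: [0.4955, 0.1102, 0.0471]
tcp_rot: [[-0.015, -0.156, -0.988], [1.0, 0.004, -0.016], [0.006, -0.988, 0.156]]
force: [-13.8, -6.8, 13.5]
opening: 0.01
```

Call:
apply_moves(
  steps=[
    {"x": -30, "y": 0, "z": 2, "spin": 0},
    {"x": -30, "y": 0, "z": 2, "spin": 0},
    {"x": 0, "y": 20, "z": 2, "spin": 0},
    {"x": 0, "y": 0, "z": 0, "spin": 0},
  ],
)

```text
time_s: 6.55
position: [0.4383, 0.1333, 0.053]
tcp_rot: [[-0.017, -0.149, -0.989], [1.0, 0.005, -0.018], [0.007, -0.989, 0.149]]
force: [0.3, 0.1, 0.2]
opening: 0.006
```

```bash
python3 -c "
from h import *
s=read_state();print(s['joint_positions'],s['position'],s['tcp_rot'])"
```

```text
[  2.42485482  34.67037695 106.23285873   0.85719481  47.63841833
 -89.23176372] [0.43833137 0.13334102 0.05299133] [[-0.01744934 -0.14879897 -0.9887135 ]
 [ 0.99982006  0.004763   -0.01836218]
 [ 0.00744152 -0.988856    0.14868908]]
```

Call:
apply_moves(
  steps=[
    {"x": -5, "y": 0, "z": 35, "spin": 0},
    {"x": -5, "y": 0, "z": 35, "spin": 0},
    {"x": 0, "y": 12, "z": 0, "spin": -0.15},
    {"x": 0, "y": 12, "z": 0, "spin": -0.15},
    {"x": 0, "y": 12, "z": 0, "spin": -0.15},
    {"x": 0, "y": 12, "z": 0, "spin": -0.15},
    {"x": 0, "y": 12, "z": 0, "spin": -0.15},
    {"x": 0, "y": 12, "z": 0, "spin": -0.15},
    {"x": 0, "y": 12, "z": 0, "spin": -0.15},
    {"x": 0, "y": 12, "z": 0, "spin": -0.15},
    {"x": 0, "y": 12, "z": 0, "spin": -0.15},
    {"x": 0, "y": 12, "z": 0, "spin": -0.15},
  ],
)

```text
time_s: 7.75
position: [0.4489, 0.2618, 0.1275]
tcp_rot: [[0.996, 0.017, -0.089], [0.086, 0.133, 0.987], [0.029, -0.991, 0.131]]
force: [0.3, -0.3, -0.3]
opening: 0.007
```

Call:
apply_moves(
  steps=[
    {"x": 0, "y": 0, "z": 0, "spin": -0.15},
    {"x": 0, "y": 0, "z": 0, "spin": -0.15},
    {"x": 0, "y": 0, "z": 0, "spin": -0.15},
    {"x": 0, "y": 0, "z": 0, "spin": -0.15},
    {"x": 0, "y": 0, "z": 0, "spin": -0.15},
    {"x": 0, "y": 0, "z": 0, "spin": -0.15},
    {"x": 0, "y": 0, "z": 0, "spin": -0.15},
    {"x": 0, "y": 0, "z": 0, "spin": -0.15},
    {"x": 0, "y": 0, "z": 0, "spin": -0.15},
    {"x": 0, "y": 0, "z": 0, "spin": -0.15},
    {"x": 0, "y": 0, "z": 0, "spin": 0},
  ],
)

```text
time_s: 8.85
position: [0.4642, 0.2705, 0.1307]
tcp_rot: [[0.158, 0.156, 0.975], [-0.987, -0.015, 0.162], [0.04, -0.988, 0.151]]
force: [-0.9, -0.5, 0.4]
opening: 0.005
```

```bash
python3 look.py 4
```

```text
[0.46369447 0.26993673 0.13056675] 8.95 [-0.24050249 -0.53846972  0.30669794] [ 0.15453524 -0.01483902 -0.98787583]
```

View pics/scene4z.png

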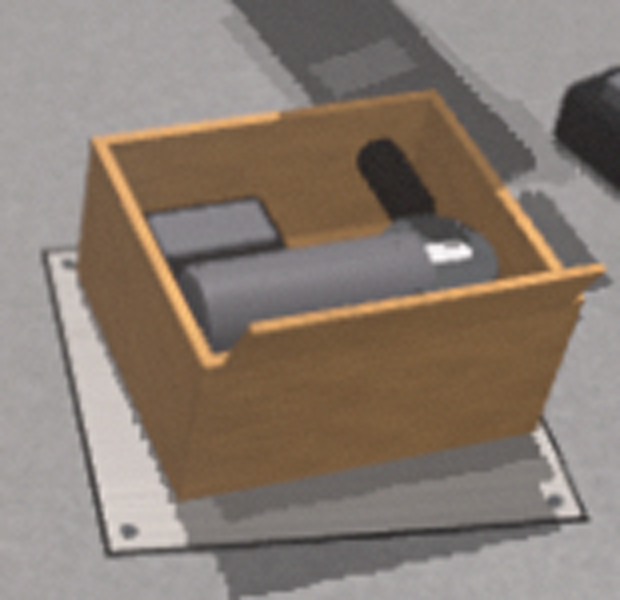

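View pics/top4z.png

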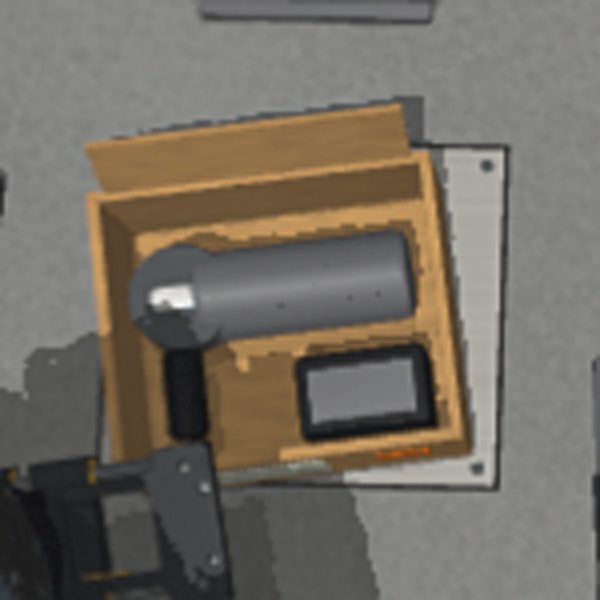

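```bash
python3 - <<'E'
from est import *
est({FL:(89,194),FR:(430,153),NR:(460,448)},{FL:(580,302),FR:(210,364),NR:(92,141),NL:(435,94)})
E
```

```text
top [0.5813 0.1865 0.1314] res [-0.4504 -0.1077  0.3683  0.9146  0.0785 -0.7889]
scene [0.5852 0.1896 0.1508] res [ 1.3532 -0.3532 -1.1592  1.2195 -0.1492 -0.5651  0.104  -1.0472]
mean [0.5833 0.1881 0.1411] deg 8.085233220036995 rel plate [-0.0187  0.0031]
L15 0.49282390149349303 0.25603958421484596
R15 0.5153272726170985 0.0976299939493785
```

Call:
apply_moves(
  steps=[
    {"x": -10, "y": -12, "z": 0, "spin": -0.08},
    {"x": -5, "y": -12, "z": -15, "spin": -0.08},
    {"x": 0, "y": 0, "z": -20, "spin": 0},
    {"x": 0, "y": 0, "z": -20, "spin": 0},
    {"x": 0, "y": 0, "z": -20, "spin": 0},
    {"x": 0, "y": 0, "z": 0, "spin": 0},
  ],
)

```text
time_s: 9.55
position: [0.452, 0.2455, 0.0552]
tcp_rot: [[0.01, 0.157, 0.987], [-0.999, -0.036, 0.016], [0.038, -0.987, 0.157]]
force: [-0.6, 1.3, -1.1]
opening: 0.004
```

Call:
apply_moves(
  steps=[
    {"x": 10, "y": 0, "z": 0, "spin": 0},
    {"x": 10, "y": 0, "z": 0, "spin": 0},
    {"x": 10, "y": 0, "z": 0, "spin": 0},
    {"x": 10, "y": 0, "z": 0, "spin": 0},
    {"x": 10, "y": 0, "z": 0, "spin": 0},
    {"x": 10, "y": 0, "z": 0, "spin": 0},
  ],
)

```text
time_s: 10.15
position: [0.5084, 0.2462, 0.0567]
tcp_rot: [[0.012, 0.142, 0.99], [-0.999, -0.035, 0.017], [0.037, -0.989, 0.142]]
force: [-9.1, 5.8, 5.3]
opening: 0.003
```

```bash
python3 look.py 5
```

```text
[0.51088369 0.24631003 0.05698013] 10.25 [-3.20174239  1.76287892 -0.31255037] [ 0.14674176 -0.0348558  -0.98856053]
```

View pics/scene5z.png

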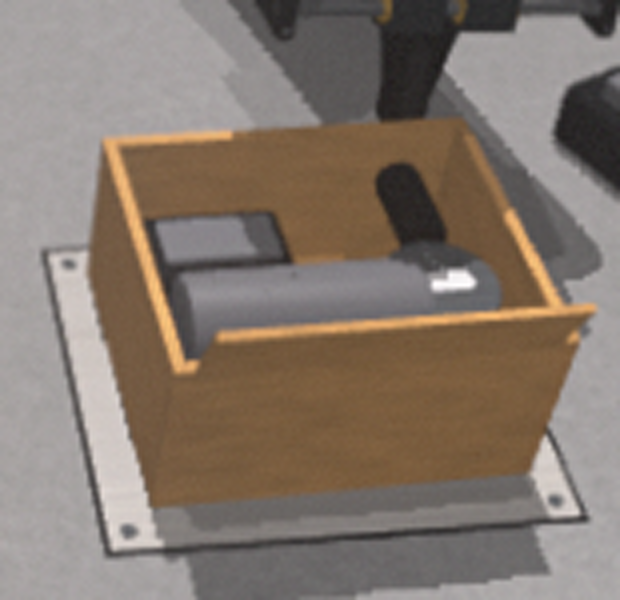

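View pics/top5z.png

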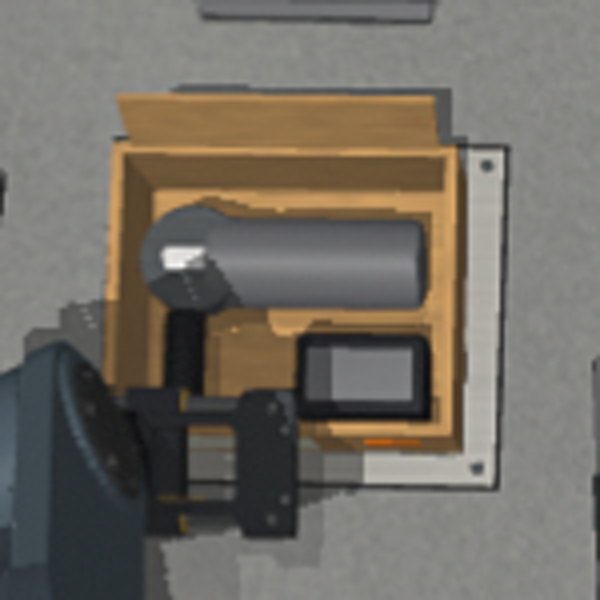

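```bash
python3 - <<'E'
from est import *
est({FL:(113,145),FR:(458,150),NR:(453,440)},{FL:(578,342),FR:(183,372),NR:(106,142),NL:(465,119)})
E
```

```text
top [0.5963 0.1823 0.0107] res [ 0.125   0.2174  0.1196 -0.0587 -0.2392 -0.15  ]
scene [0.5983 0.1878 0.0314] res [ 1.4006 -0.2731 -1.0504  0.7048 -0.2935 -0.6599  0.0359 -0.3342]
mean [0.5973 0.185  0.0211] deg 1.2062884723917502 rel plate [-0.0047  0.    ]
L15 0.5156203888882447 0.26333160469540634
R15 0.5189887329257119 0.10336706406703688
```

Call:
apply_moves(
  steps=[
    {"x": -30, "y": 0, "z": 0, "spin": 0},
    {"x": -30, "y": 0, "z": 5, "spin": 0},
    {"x": -10, "y": 0, "z": 40, "spin": 0},
    {"x": -10, "y": 0, "z": 40, "spin": 0},
    {"x": -10, "y": 20, "z": 40, "spin": 0},
    {"x": -10, "y": 40, "z": 0, "spin": 0},
    {"x": -10, "y": 40, "z": 0, "spin": 0},
    {"x": -10, "y": 40, "z": 0, "spin": 0},
    {"x": 0, "y": 0, "z": 0, "spin": 0},
    {"x": 0, "y": 0, "z": 0, "spin": 0},
  ],
)

```text
time_s: 11.25
position: [0.4003, 0.3955, 0.1983]
tcp_rot: [[0.011, 0.17, 0.985], [-1.0, -0.019, 0.014], [0.022, -0.985, 0.17]]
force: [-1.0, -0.2, -0.3]
opening: 0.006
```

```bash
python3 look.py 6
```

```text
[0.40044474 0.39441326 0.1979353 ] 11.35 [ 0.20892989 -0.36204848  0.25053645] [ 0.16942382 -0.01992884 -0.98534177]
```

View pics/scene6z.png

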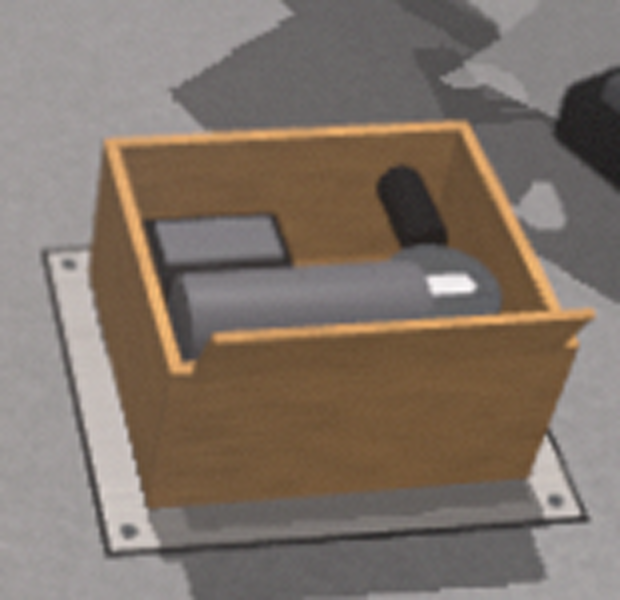

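View pics/top6z.png

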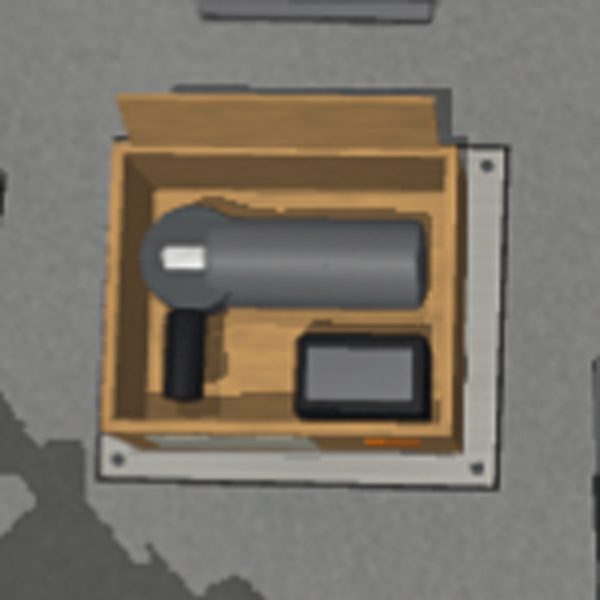

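```bash
python3 - <<'E'
from est import *
est({FL:(113,145),FR:(458,150),NR:(453,438),NL:(103,432)},{FL:(578,345),FR:(183,374),NR:(106,143),NL:(465,122)})
print(fit([('scene',0,[FL,FR],unz([(530,478),(147,506)],305,165,4))],.16,.19))
job.hand_in()
E
```

```text
top [0.597  0.1821 0.0111] res [ 0.2182 -0.0704  0.208  -0.379  -0.1215  0.0189 -0.2985  0.4156]
scene [0.5998 0.1874 0.0293] res [ 1.4428 -0.3338 -1.2195  0.7677 -0.2932 -0.4908  0.194  -0.5611]
mean [0.5984 0.1847 0.0202] deg 1.1569076422087037 rel plate [-0.0036 -0.0003]
L15 0.5167770420560734 0.2631083656662657
R15 0.5200075181287026 0.1031409814145247
(array([0.5965, 0.1884, 0.0031]), array([-0.2762,  0.1159,  0.2588, -0.0616]))
the job is handed in; nothing more can be done
```

I walked the carton onto the weigh plate in three pushes with the gripper shut and handed the job in at about 11.4 s of the 48 s allowed. No verdict came back.

| Push | Carton angle after it | Carton centre relative to plate centre, along x |
|---|---|---|
| Left corner | about -9.5° | about -54 mm |
| Right corner | about +8° | about -19 mm |
| Left corner, squaring it up | about +1.2° | about -5 mm |

- **Final check:** with the arm withdrawn, the rim corners in the top and scene pictures put the centre about -4 mm along the plate and 0 mm across it, turned about 1.2°. The carton looks flat and still, and the arm is well clear of it.
- **Where the checks disagreed:** the two cameras differ by about 5 mm across the plate (2 to 3 mm of that shows in the plate's own position too) and by about 1° in angle. A fit to the carton's bottom edge gave -5 mm along, +3 mm across and 0.2°. All of these are well inside the limits.
- **Tool tilt:** the tool tilted up to 9° under load during the first two pushes. I gave it a half turn before the last push so the fingertip led and the push landed low on the wall. I saw no lifting or tipping in the pictures. The highest force I read was about 14 N horizontally, and about as much vertically.

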